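# Load the colour-coded jar carriers beside the centrifuge

### The job

Clear the bench for the next centrifuge run: stand each capped sample jar upright in the carrier cup of the same colour as its cap, and lay the black-handled spatula across the two green forks of the drip stand so that it lies level in both notches with its middle over the gap between them. Keep the jars upright on the way, and leave the glass beaker standing where it is.

Things in the scene. Friction and masses are not known exactly. Their poses are not given: they have to be found in the camera images.
- red_jar: Loose white plastic sample jar with a red screw cap, a round upright cylinder: body 50 mm diameter up to 60 mm height, then a cap 46 mm in diameter from 65 to 85 mm; 85 mm tall in all, about 100 to 200 g. Origin at the centre of its underside, z up along the jar.
- red_carrier: Red round open-topped carrier cup, fixed to the bench: 80 mm outside and 72 mm inside diameter, rim 26 mm above the bench, inner floor 6 mm above the bench (a grey-black spot at its centre). Origin at the centre of its underside on the bench, z up.
- blue_jar: Loose white plastic sample jar with a blue screw cap, a round upright cylinder: body 50 mm diameter up to 60 mm height, then a cap 46 mm in diameter from 65 to 85 mm; 85 mm tall in all, about 100 to 200 g. Origin at the centre of its underside, z up along the jar.
- blue_carrier: Blue round open-topped carrier cup, fixed to the bench: 80 mm outside and 72 mm inside diameter, rim 26 mm above the bench, inner floor 6 mm above the bench (a grey-black spot at its centre). Origin at the centre of its underside on the bench, z up.
- yellow_jar: Loose white plastic sample jar with a yellow screw cap, a round upright cylinder: body 50 mm diameter up to 60 mm height, then a cap 46 mm in diameter from 65 to 85 mm; 85 mm tall in all, about 100 to 200 g. Origin at the centre of its underside, z up along the jar.
- yellow_carrier: Yellow round open-topped carrier cup, fixed to the bench: 80 mm outside and 72 mm inside diameter, rim 26 mm above the bench, inner floor 6 mm above the bench (a grey-black spot at its centre). Origin at the centre of its underside on the bench, z up.
- spatula: Loose double-ended laboratory spatula lying flat: a straight black-handled bar 160 mm long, 12 mm wide, 10 mm thick with a thin bright steel paddle (about 30 x 18 x 3 mm) at each end, about 220 mm in all, symmetrical end for end, about 60 g. Origin at the centre of its underside, x along its length, z up; it balances at its middle.
- drip_stand: Stand fixed to the bench: grey base plate 180 x 70 x 8 mm with two upright green forks at x = -50 and +50 mm, each an 8 mm thick plate across y with an open-topped notch 36 mm wide (y -18 to +18 mm). Notch floors 50 mm, prong tips 70 mm above the bench; nothing between the forks above the base plate. Origin: centre of the base's underside; x from fork to fork, z up.
- beaker: Loose empty clear glass beaker, 80 mm tall, about 64 mm in diameter at its rim; to be left alone. Origin at the centre of its underside, z up.

How it is judged:
At the end, for the whole second after the job is handed in: Jars upright (0.1 rad) on the floor of their colour's carrier, centres within 14 mm; spatula level in both notches, underside 45-56 mm up, centred on the stand within 24 mm along, 15 mm across, 0.28 rad; all at rest; beaker upright (0.1 rad) within 30 mm of its start (horizontal distance between red_jar and red_carrier below 0.014 m and z of red_jar in the frame of red_carrier between 0.002 and 0.012 m and angle between each of red_jar, blue_jar, yellow_jar, beaker's own z axis and vertical below 0.1 rad and linear speed of each of red_jar, blue_jar, yellow_jar, spatula below 0.02 m/s and horizontal distance between blue_jar and blue_carrier below 0.014 m and z of blue_jar in the frame of blue_carrier between 0.002 and 0.012 m and horizontal distance between yellow_jar and yellow_carrier below 0.014 m and z of yellow_jar in the frame of yellow_carrier between 0.002 and 0.012 m and z of spatula in the frame of drip_stand between 0.045 and 0.056 m and x of spatula in the frame of drip_stand between -0.024 and 0.024 m and y of spatula in the frame of drip_stand between -0.015 and 0.015 m and angle between the x axis of spatula and the x axis of drip_stand, either way round below 0.28 rad and angle between spatula's own x axis and vertical between 1.5 and 1.64 rad and distance of beaker from where it was at the start of the episode below 0.03 m); the robot touches nothing.
It fails at once if the red jar is tipped by more than about 45 degrees (angle between red_jar's own z axis and vertical above 0.8 rad).
It fails at once if the blue jar is tipped by more than about 45 degrees (angle between blue_jar's own z axis and vertical above 0.8 rad).
It fails at once if the yellow jar is tipped by more than about 45 degrees (angle between yellow_jar's own z axis and vertical above 0.8 rad).
It fails at once if the glass beaker is knocked over or pushed away by more than 30 mm (distance of beaker from where it was at the start of the episode above 0.03 m or angle between beaker's own z axis and vertical above 0.4 rad).
It also fails if it takes over 99 s, if anything falls off the work surface, if the arm or the gripper's body presses on something with over 40 N, if the wrist force passes 120 N, or if a joint passes its speed limit or range.

### The arm

A 6-joint arm with a two-finger parallel gripper is mounted at the origin on the work surface. World frame = base frame: x ahead of the robot, y to its left, z up, the work surface at z = 0. Lengths are in m, angles in rad, forces in N, time in s.
With the tool pointing down it reaches from about 0.225 to 0.875 m from the base axis. Payload 3.4 kg.
Tool frame: the origin (TCP) lies between the finger pads; the fingertips stand 17 mm ahead of it and the grasp point (between the pads) lies 2 mm behind it; y points along the fingers, z is the direction in which the jaws open and shut, and the axes are right-handed (so a half turn about y gives the same grasp; the last joint's range is limited). The gripper opens to 85 mm and grips with 20 to 120 N. Pads are 22 mm wide; open, the fingers measure 114 mm over their backs; the gripper's body (76 mm by 85 mm) begins 54 mm behind the grasp point. The pads swing forward as they close: fully open they stand 13 mm farther back than shut.
Start: joints at [1.047, 0.276, 1.505, -0, 1.361, -0.121], TCP at [0.225, 0.529, 0.209] pointing down, gripper open.
Joint ranges: [-2.89, 2.89], [-0.75, 2.08], [0.22, 2.7], [-1.18, 4.32], [0.11, 2.71], [-2.7, 2.7]. Speed limits (rad/s): [2.57, 2.57, 3.14, 3.14, 3.14, 3.14].

### API

Orientations are given as a unit quaternion [w, x, y, z].
In Python, from rig import manip, get_image, camera_model, sign_off, spot_in, silhouettes, spot_point gives the robot as it stands.
- The arm moves only by the tool jog_arm, never from a script. Its argument "targets" is a list of rows, each a list of 3 entries, a list of its own where there are three numbers: the finger opening in m, from 0 to 0.0854, then the shift along the world's x, y, z in m, then the turn about the world's z in rad. In form: [[claw, [x, y, z], spin], ...]. A call has 1 to 10 rows; each row shifts and turns the commanded pose from where the row before left it; what a row does not reach is not made up. A row lasts 1/8 s, in which the tool goes at most 62.5 mm and 10.7 degrees, less where a joint would pass 70% of its speed; a pose out of reach is approached as far as the arm can. A call with a gripper value outside its range is refused whole. The fingers move at their own pace and stop on an object; "force" is the grip in N (left out, the last holds). Time passes only in rows, so rows that do not move let the fingers close. It gives the time, the measured TCP pose, the force and the opening at its end, in the units of the state.
- manip.get_state(): the state, without advancing time (a new reading comes with each control period).
- get_image(name): name is "scene" or "top"; returns (picture, depth): 400x640x3 uint8, red, green, blue; 400x640 float32, m along the optical axis (not along the pixel's ray), 0 where there is no reading.
- camera_model(name): a dict with "mtx" (3x3 intrinsics, pixels), "distortion" ([k1, k2, p1, p2, k3] as OpenCV has them; the pictures are not rectified), "world_from_camera" (4x4, takes a point from camera to world coordinates). Camera axes: x right, y up, looking along -z (the intrinsics and any distortion apply to the point x, -y, -z); pixel columns grow to the right and rows downward; lengths in m; the calibration is good to about 2 mm. A picture is of the moment at which its call begins. camera_model takes no time and is no camera call.
- sign_off(): hands the job in, once; it reports no verdict.
Trained networks look in the newest picture that a camera, given by its name, has taken for a name from the list of things; names that differ only in an ending like _2 or _b are one class to them, and where a whole thing is asked for, a point or a joint stands for the part that bears it (a point fixed in the world has none). Each returns a list of dicts, best first, with "score" (0 to 1); they miss things now and then, are a little off and sometimes report something else, mostly with a low value. They report only what shows in the picture. A call takes as long as a camera call.
- spot_in(name, camera): "position" ([column, row] in pixels, amid what is visible of it).
- silhouettes(name, camera): "mask" (400x640 bool, what is visible of it) and "position" ([column, row] in pixels, amid what is visible of it).
- spot_point(name, camera): "position" ([column, row] in pixels: a listed point, or the origin of a listed thing).
The state is a dict: "clock": time; "qpos": joint angles; "qd": joint speeds; "effort": joint torques, N m; "position": TCP position; "ee_rot": TCP orientation; "contact_force": force on the tool from outside, world axes, zero at the start; "moment": the same for the moment, N m; "width": finger opening in m.
Only numpy, scipy, OpenCV 4.12 (cv2) and the standard library are available. Lean on these libraries where they do the work, as an engineer would, in place of code of your own. Each camera call takes 0.05 s, during which the arm holds its last target.

## Working session

There is one attempt and no reset: what is moved stays moved. The work goes in short steps, Python scripts to look and compute and a tool call to move; the robot and the scene stay as the last step left them, time stands still between calls to the robot, and variables do not carry over. Pictures are saved under pics/ and viewed, and the job is handed in when it is done.

Besides the shell and the picture viewer there is one more tool, called after "Emit:" as a command line: name --argument value ..., lists and objects as JSON in quotes. jog_arm: Moves the arm, as the interface text tells. Its arguments: {"type":"object","properties":{"targets":{"type":"array","items":{"type":"array"}},"force":{"type":"number"}},"required":["targets"]}

```bash
mkdir -p pics; ls; cat > h.py <<'E'
import numpy as np, cv2
from rig import manip, get_image, camera_model, sign_off, spot_in, silhouettes, spot_point
def save(n,p): cv2.imwrite('pics/'+n,cv2.cvtColor(p,cv2.COLOR_RGB2BGR))
def world(cam,px,depth):
    m=camera_model(cam); px=np.atleast_2d(np.array(px,float)); 
    u=cv2.undistortPoints(px[:,None,:],np.array(m['mtx']),np.array(m['distortion']))[:,0]
    d=np.asarray(depth).reshape(-1)
    c=np.c_[u[:,0]*d,-u[:,1]*d,-d,np.ones(len(d))]
    return (c@np.array(m['world_from_camera']).T)[:,:3]
def cloud(cam,depth):
    r,c=np.mgrid[0:400,0:640]
    W=world(cam,np.c_[c.ravel(),r.ravel()],depth.ravel()).reshape(400,640,3)
    W[depth==0]=np.nan
    return W
E
python3 - <<'E'
from h import *
for c in ['scene','top']:
    p,d=get_image(c); save(c+'0.png',p); np.savez(c+'0.npz',p=p,d=d,W=cloud(c,d))
    print(c,camera_model(c)['world_from_camera'])
print(manip.get_state())
E
```

```text
pics
scene [[ 0.13820107 -0.53471979  0.83365173  1.55802253]
 [ 0.9901799   0.05668516 -0.12779107 -0.16934194]
 [ 0.02107673  0.84312605  0.53730274  0.71241929]
 [ 0.          0.          0.          1.        ]]
top [[-0.00885419  0.98424063 -0.17661254  0.35183496]
 [-0.99995347 -0.00939118 -0.00220484 -0.00630677]
 [-0.00382869  0.1765848   0.98427798  1.19477431]
 [ 0.          0.          0.          1.        ]]
{'clock': 0.1, 'qpos': array([ 1.04696473e+00,  2.76562704e-01,  1.50600655e+00, -1.91468751e-05,
        1.36070735e+00, -1.20985642e-01]), 'qd': array([-7.47467147e-05, -2.79579098e-03, -2.67141570e-03, -2.44028425e-03,
       -6.83986036e-04,  6.06345147e-04]), 'effort': array([ 2.64400631e-03, -4.17701769e+01, -2.46404332e+01, -3.68639539e-04,
        5.76898587e-03, -3.23337602e-06]), 'position': array([0.22516965, 0.52852522, 0.20790859]), 'ee_rot': array([-0.69224437,  0.69337795, -0.14164735,  0.14128262]), 'contact_force': array([-1.17442179, -0.24497148,  0.40209368]), 'moment': array([ 0.00909459, -0.03169405,  0.04426863]), 'width': 0.08533379829084754}
```

View pics/scene0.png

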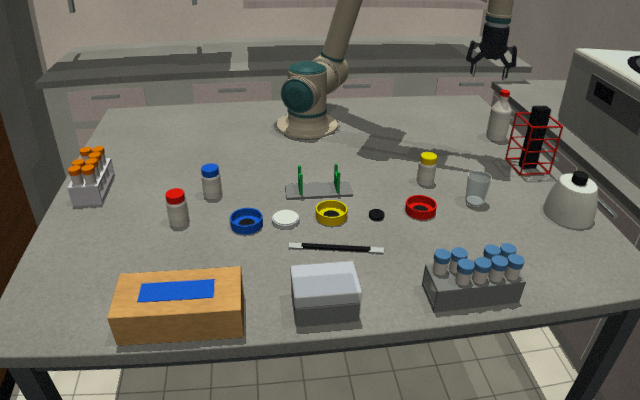

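View pics/top0.png

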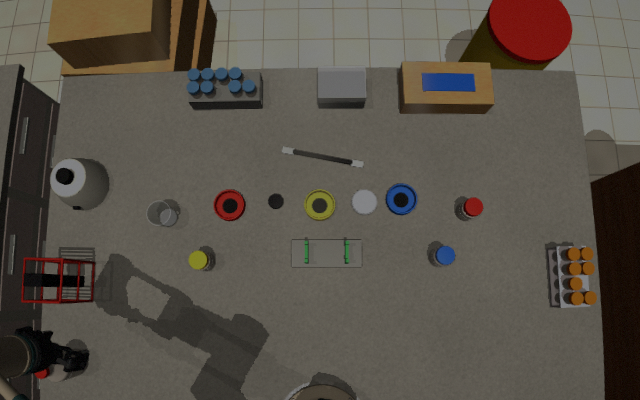

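```bash
cat >> h.py <<'E'
def circ(P):
    h=cv2.minEnclosingCircle(P[:,:2].astype(np.float32)*1000); return np.round(np.array(h[0])/1000,4),round(h[1]/1000,4)
E
python3 - <<'E'
from h import *
T=np.load('top0.npz'); S=np.load('scene0.npz')
seeds=dict(yj=((199,260),(428,158)),rj=((473,207),(175,196)),bj=((445,256),(210,170)),rc=((230,205),(421,207)),yc=((320,205),(331,212)),bc=((401,199),(247,221)))
def hue(p): return cv2.cvtColor(p,cv2.COLOR_RGB2HSV).astype(int)
H={'r':0,'y':28,'b':112}
for k,(a,b) in seeds.items():
    for n,D,s in (('top',T,a),('scene',S,b)):
        hs=hue(D['p']); W=D['W']; dh=np.abs(hs[...,0]-H[k[0]]); dh=np.minimum(dh,180-dh)
        m=(dh<12)&(hs[...,1]>120)&(hs[...,2]>50)
        rr,cc=np.mgrid[0:400,0:640]; m&=(abs(cc-s[0])<22)&(abs(rr-s[1])<22)
        P=W[m]; P=P[~np.isnan(P[:,0])]
        zt=np.percentile(P[:,2],95)
        Q=P[P[:,2]>zt-.006]
        print(k,n,len(P),'ztop',round(zt,4),'med',np.round(np.median(Q,0),4),'bbmid',np.round((Q.min(0)+Q.max(0))/2,4),circ(Q))
    
for n,D in (('top',T),('scene',S)):
    hs=hue(D['p']);W=D['W']
    x0,x1,y0,y1=(280,375,140,172) if n=='top' else (280,392,235,258)
    z=W[...,2]; m=np.zeros((400,640),bool); m[y0:y1,x0:x1]=1
    q=m&(z>.005)&(hs[...,2]<70)&(z<.02); P=W[q]; c=P.mean(0); u,s,v=np.linalg.svd(P[:,:2]-c[:2],full_matrices=0); t=(P[:,:2]-c[:2])@v[0]; w=(P[:,:2]-c[:2])@v[1]
    print('spat',n,len(P),c, 'mid',c[:2]+v[0]*(t.min()+t.max())/2,v[0],np.arctan2(v[0][1],v[0][0]),np.ptp(t),np.ptp(w))
    m[:]=0
    x0,x1,y0,y1=(285,367,232,272) if n=='top' else (280,360,160,205)
    m[y0:y1,x0:x1]=1
    g=m&(abs(hs[...,0]-60)<20)&(hs[...,1]>100); P=W[g]; P=P[P[:,2]>.03]
    print('z',np.percentile(P[:,2],[2,50,98]))
    for sgn in (1,-1):
        Q=P[(P[:,1]-np.median([P[:,1].min(),P[:,1].max()]))*sgn>0]; print('fork',n,len(Q),Q.mean(0),Q.min(0),Q.max(0))
for p in [((162,213),)]:
  pass
print(T['W'][230:275:5,327], T['W'][253,285:370:6])
E
```

```text
yj top 282 ztop 0.0888 med [0.4148 0.2949 0.0857] bbmid [0.415  0.2949 0.0877] (array([0.4155, 0.2949]), 0.0226)
yj scene 194 ztop 0.0885 med [0.4181 0.2943 0.0864] bbmid [0.4161 0.2949 0.0862] (array([0.4145, 0.2949]), 0.0257)
rj top 276 ztop 0.0885 med [ 0.5392 -0.3788  0.0852] bbmid [ 0.5392 -0.3785  0.0869] (array([ 0.5391, -0.3794]), 0.0229)
rj scene 260 ztop 0.0864 med [ 0.5425 -0.3783  0.0847] bbmid [ 0.5405 -0.3776  0.0842] (array([ 0.5402, -0.3778]), 0.0257)
bj top 279 ztop 0.0877 med [ 0.4204 -0.3008  0.0848] bbmid [ 0.4217 -0.3004  0.0861] (array([ 0.4203, -0.3006]), 0.0227)
bj scene 208 ztop 0.0871 med [ 0.4265 -0.3014  0.0851] bbmid [ 0.4227 -0.3021  0.0856] (array([ 0.422 , -0.3033]), 0.0244)
rc top 589 ztop 0.0276 med [0.5608 0.2317 0.0252] bbmid [0.5606 0.2354 0.0274] (array([0.5603, 0.2351]), 0.0401)
rc scene 604 ztop 0.0269 med [0.5655 0.2342 0.025 ] bbmid [0.5613 0.2363 0.025 ] (array([0.5613, 0.2341]), 0.042)
yc top 592 ztop 0.028 med [0.5521 0.0022 0.0262] bbmid [0.5582 0.0019 0.0273] (array([0.5581, 0.001 ]), 0.0398)
yc scene 637 ztop 0.0269 med [0.5614 0.0019 0
[... 1634 characters left out ...]
-01  7.50549553e-02  3.58102774e-05]
 [ 4.34989188e-01  5.92199079e-02  7.39327743e-03]
 [ 4.34759660e-01  4.38290637e-02  8.97020876e-03]
 [ 4.34742637e-01  2.85783693e-02  7.42609850e-03]
 [ 4.34644392e-01  1.32757947e-02  6.95962016e-03]
 [ 4.34365913e-01 -2.04414557e-03  8.99821048e-03]
 [ 4.34340233e-01 -1.73444362e-02  7.32211764e-03]
 [ 4.34119858e-01 -3.26280675e-02  8.36355126e-03]
 [ 4.33800182e-01 -4.78398122e-02  1.07590589e-02]
 [ 4.32221582e-01 -6.21237580e-02  3.13001476e-02]
 [ 4.33516097e-01 -7.84209491e-02  1.01709930e-02]
 [ 4.33405421e-01 -9.37780675e-02  9.29049746e-03]
 [ 4.33724578e-01 -1.09719298e-01  2.05881406e-03]
 [ 4.33627130e-01 -1.25266414e-01  7.88101164e-04]]
```

```bash
python3 - <<'E'
from h import *
T=np.load('top0.npz')['p']; S=np.load('scene0.npz')['p']
save('tz.png',cv2.resize(T[135:285,130:500],(800,324),interpolation=cv2.INTER_CUBIC))
save('sz.png',cv2.resize(S[140:260,150:500],(800,274),interpolation=cv2.INTER_CUBIC))
for n in ['beaker','drip_stand','spatula','red_jar','blue_jar','yellow_jar']:
    for c,z in (('top',0),('scene',0)):
        for r in spot_point(n,c)[:2]:
            px=r['position'];m=camera_model(c)
            a=world(c,px,[1.])[0]; o=np.array(m['world_from_camera'])[:3,3]; d=a-o
            print(n,c,r['score'],np.round(px),np.round((o+d*(z-o[2])/d[2]),4))
E
```

```text
beaker top 0.76 [172. 220.] [0.523  0.3903 0.    ]
beaker scene 0.62 [472. 202.] [0.5328 0.3935 0.    ]
drip_stand top 0.83 [326. 251.] [ 0.441  -0.0149  0.    ]
drip_stand top 0.48 [206. 258.] [0.4242 0.2951 0.    ]
drip_stand scene 0.97 [317. 196.] [ 0.4594 -0.0199  0.    ]
drip_stand scene 0.38 [475. 201.] [0.5271 0.4056 0.    ]
spatula top 0.6 [319. 156.] [6.912e-01 5.000e-04 0.000e+00]
spatula top 0.38 [231. 206.] [0.5599 0.2339 0.    ]
spatula scene 0.84 [338. 253.] [ 0.703  -0.0029  0.    ]
red_jar top 0.66 [465. 214.] [ 0.5321 -0.3815  0.    ]
red_jar scene 0.82 [181. 223.] [ 0.5443 -0.3735  0.    ]
red_jar scene 0.44 [472. 202.] [0.5317 0.3927 0.    ]
blue_jar top 0.76 [440. 257.] [ 0.4207 -0.3091  0.    ]
blue_jar scene 0.71 [212. 194.] [ 0.4164 -0.3017  0.    ]
blue_jar scene 0.5 [317. 194.] [ 0.4473 -0.02    0.    ]
yellow_jar top 0.76 [207. 258.] [0.4242 0.2935 0.    ]
yellow_jar scene 0.82 [425. 181.] [0.4102 0.2974 0.    ]
yellow_jar scene 0.7 [473. 204.] [0.5401 0.3928 0.    ]
```

```bash
python3 - <<'E'
from h import *
from scipy.spatial.transform import Rotation as R
q=manip.get_state()['ee_rot']; M=R.from_quat(q[[1,2,3,0]]).as_matrix(); print(M.round(3))
E
```

```text
[[ 0.92   0.     0.392]
 [-0.392  0.     0.92 ]
 [ 0.    -1.     0.   ]]
```

View pics/tz.png

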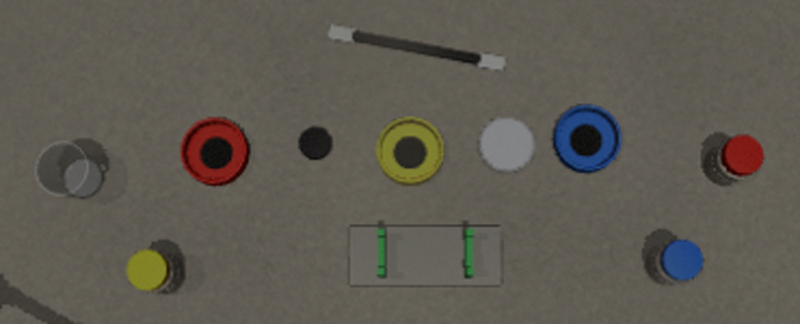

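View pics/sz.png

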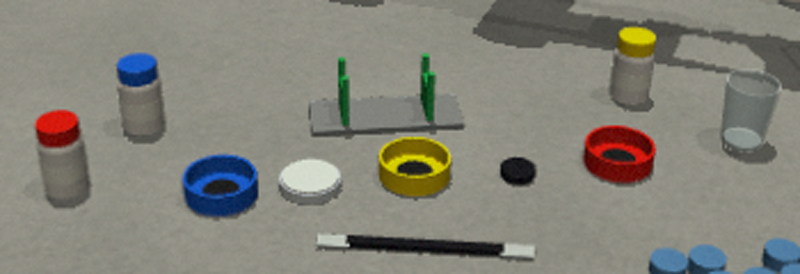

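Emit:
jog_arm --targets '[[0.085,[0.027,-0.033,0],0],[0.085,[0.027,-0.033,0],0],[0.085,[0.027,-0.033,0],0],[0.085,[0.027,-0.033,0],0],[0.085,[0.027,-0.033,0],0],[0.085,[0.027,-0.033,0],0],[0.085,[0.028,-0.036,0],0],[0.08,[0,0,0],0],[0.08,[0,0,0],0]]' --force 40

```text
clock: 1.82
position: [0.4151, 0.2953, 0.2088]
ee_rot: [0.693, -0.693, 0.142, -0.141]
contact_force: [-0.6, -0.4, -0.9]
width: 0.08
```

Emit:
jog_arm --targets '[[0.08,[0,0,-0.04],0],[0.08,[0,0,-0.04],0],[0.08,[0,0,-0.03],0],[0.08,[0,0,-0.03],0],[0.08,[0,0,-0.018],0],[0.08,[0,0,0],0],[0.045,[0,0,0],0],[0.045,[0,0,0],0],[0.045,[0,0,0],0],[0.045,[0,0,0],0]]'

```text
clock: 3.08
position: [0.4162, 0.2955, 0.0518]
ee_rot: [0.693, -0.692, 0.141, -0.142]
contact_force: [-1.5, -0.6, 6.7]
width: 0.0449
```

Emit:
jog_arm --targets '[[0.045,[0,0,0],0],[0.045,[0,0,0],0],[0.045,[0,0,0.02],0],[0.045,[0,0,0.03],0],[0.045,[0,0,0.04],0],[0.045,[0,0,0.04],0],[0.045,[0,0,0.02],0],[0.045,[0,0,0],0],[0.045,[0,0,0],0]]'

```text
clock: 4.2
position: [0.4146, 0.2945, 0.1994]
ee_rot: [-0.692, 0.693, -0.142, 0.141]
contact_force: [-0.4, 0.4, -1.6]
width: 0.0454
```

```bash
python3 - <<'E'
from h import *
p,d=get_image('scene'); save('s1.png',p); print(manip.get_state())
E
```

```text
{'clock': 4.25, 'qpos': array([ 4.80725276e-01,  1.83161146e-01,  1.65548469e+00,  2.28453661e-05,
        1.30597385e+00, -6.87159272e-01]), 'qd': array([ 6.55489284e-04,  5.74135013e-03, -1.78281975e-03, -2.26712724e-05,
        2.49023770e-03, -8.94386880e-04]), 'effort': array([ 9.25468805e-03, -3.65642667e+01, -2.48126096e+01,  1.57981161e-03,
       -5.73662430e-03,  7.65476557e-05]), 'position': array([0.41444369, 0.29442699, 0.19917482]), 'ee_rot': array([-0.69213654,  0.69347396, -0.14232677,  0.14065554]), 'contact_force': array([ 1.35948009, -0.44434624, -0.80200032]), 'moment': array([-0.02044641, -0.03005076,  0.05534641]), 'width': 0.045321802748776084}
```

View pics/s1.png

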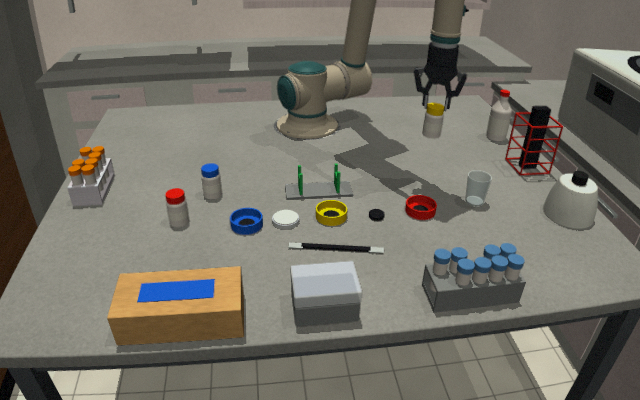

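```bash
python3 - <<'E'
from h import *
p,d=get_image('scene'); save('s2.png',cv2.resize(p[60:150,390:480],(600,600),interpolation=cv2.INTER_CUBIC))
W=cloud('scene',d); m=np.zeros((400,640),bool); m[85:150,410:460]=1
hs=cv2.cvtColor(p,cv2.COLOR_RGB2HSV).astype(int); y=m&(abs(hs[...,0]-28)<10)&(hs[...,1]>120); P=W[y]; print(len(P),np.nanmin(P,0),np.nanmax(P,0),np.nanmedian(P,0))
b=W[112:137,428:440]; print(W[105:142:3,433].round(4))
E
```

```text
197 [0.39395543 0.27196318 0.2134542 ] [0.43880865 0.31598919 0.23775337] [0.42656105 0.29078552 0.23038475]
[[4.114e-01 2.898e-01 2.337e-01]
 [4.277e-01 2.844e-01 2.321e-01]
 [4.311e-01 2.842e-01 2.251e-01]
 [4.312e-01 2.853e-01 2.167e-01]
 [4.349e-01 2.850e-01 2.098e-01]
 [4.380e-01 2.849e-01 2.026e-01]
 [4.363e-01 2.868e-01 1.932e-01]
 [4.349e-01 2.885e-01 1.838e-01]
 [4.414e-01 2.871e-01 1.782e-01]
 [4.377e-01 2.898e-01 1.676e-01]
 [4.357e-01 2.919e-01 1.578e-01]
 [1.432e-01 4.136e-01 2.000e-03]
 [1.618e-01 4.075e-01 1.000e-04]]
```

View pics/s2.png

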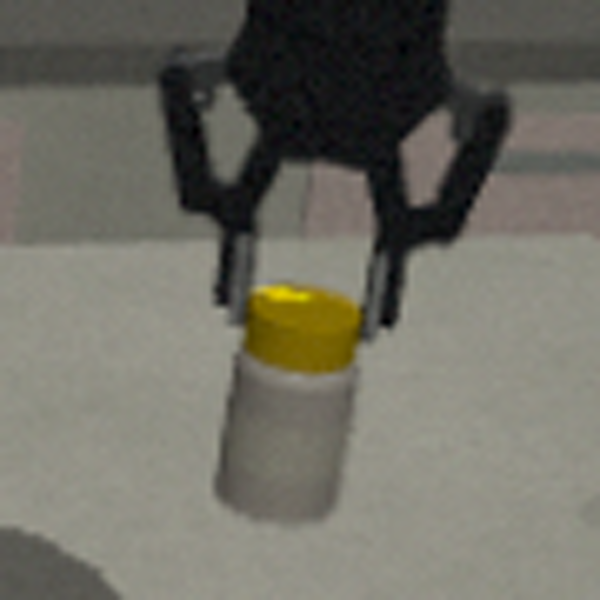

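```bash
python3 - <<'E'
from h import *
p,d=get_image('scene'); W=cloud('scene',d)
for r in range(88,116,2):
    print(r,[ (c,*W[r,c].round(3)) for c in (422,424,426,446,448,450) if W[r,c,0]>.3])
q,d=get_image('top'); save('t2.png',cv2.resize(q[200:330,150:260],(550,650)[::1],interpolation=cv2.INTER_CUBIC)[:600])
E
```

```text
88 [(422, np.float64(0.404), np.float64(0.256), np.float64(0.279)), (424, np.float64(0.412), np.float64(0.259), np.float64(0.282)), (426, np.float64(0.413), np.float64(0.264), np.float64(0.282)), (446, np.float64(0.437), np.float64(0.309), np.float64(0.29)), (448, np.float64(0.44), np.float64(0.313), np.float64(0.291)), (450, np.float64(0.442), np.float64(0.317), np.float64(0.292))]
90 [(422, np.float64(0.403), np.float64(0.257), np.float64(0.273)), (424, np.float64(0.414), np.float64(0.259), np.float64(0.277)), (426, np.float64(0.414), np.float64(0.264), np.float64(0.277)), (446, np.float64(0.432), np.float64(0.311), np.float64(0.283)), (448, np.float64(0.439), np.float64(0.314), np.float64(0.286)), (450, np.float64(0.437), np.float64(0.32), np.float64(0.285))]
92 [(422, np.float64(0.408), np.float64(0.256), np.float64(0.269)), (424, np.float64(0.415), np.float64(0.259), np.float64(0.272)), (426, np.float64(0.416), np.float64(0.264), np.float64(0.272)), (446, np.float64(0.432), np.float64(0.312), np.float64(0.277)), (448, np.float64(0.433), np.float64(0.317), np.float64(0.278)), (45
[... 1836 characters left out ...]
loat64(0.317), np.float64(0.244)), (448, np.float64(0.432), np.float64(0.323), np.float64(0.244))]
106 [(426, np.float64(0.413), np.float64(0.27), np.float64(0.232)), (446, np.float64(0.437), np.float64(0.316), np.float64(0.241)), (448, np.float64(0.433), np.float64(0.323), np.float64(0.239))]
108 [(424, np.float64(0.411), np.float64(0.266), np.float64(0.226)), (426, np.float64(0.416), np.float64(0.269), np.float64(0.228)), (446, np.float64(0.434), np.float64(0.318), np.float64(0.234)), (448, np.float64(0.432), np.float64(0.324), np.float64(0.233))]
110 []
112 [(426, np.float64(0.406), np.float64(0.275), np.float64(0.212))]
114 [(426, np.float64(0.419), np.float64(0.271), np.float64(0.212))]
```

View pics/t2.png

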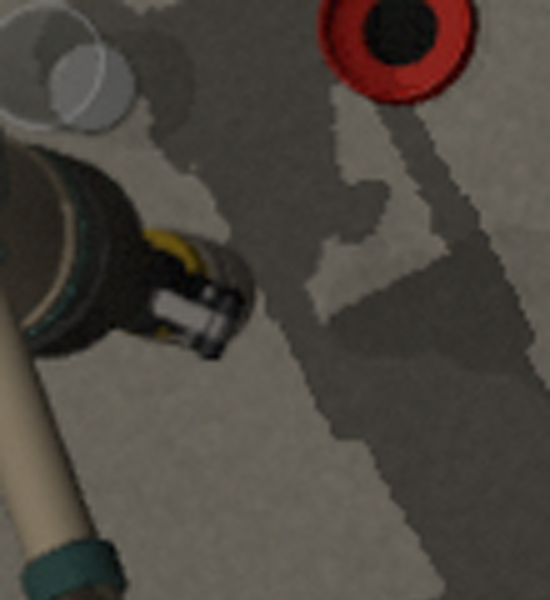

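```bash
python3 - <<'E'
from h import *
S=np.load('scene0.npz');p=S['p'];W=S['W']
save('s0g.png',cv2.resize(p[20:95,450:530],(640,600),interpolation=cv2.INTER_CUBIC))
g=W[20:95,450:530].reshape(-1,3); g=g[np.linalg.norm(g[:,:2]-[.225,.529],axis=1)<.1]; g=g[g[:,2]>.1]
print(len(g), np.percentile(g[:,2],[0,1,2,5,10]))
for lo in np.arange(.19,.33,.01):
    q=g[(g[:,2]>lo)&(g[:,2]<lo+.01)]
    if len(q): print(round(lo,3),len(q),q.min(0).round(3),q.max(0).round(3))
E
```

```text
1504 [0.24452744 0.25366288 0.25761953 0.27138563 0.29199495]
0.24 7 [0.217 0.484 0.245] [0.256 0.576 0.25 ]
0.25 30 [0.207 0.474 0.251] [0.258 0.58  0.26 ]
0.26 33 [0.2   0.473 0.26 ] [0.256 0.579 0.27 ]
0.27 34 [0.206 0.474 0.27 ] [0.261 0.58  0.28 ]
0.28 35 [0.205 0.469 0.28 ] [0.261 0.586 0.29 ]
0.29 85 [0.191 0.457 0.29 ] [0.269 0.594 0.3  ]
0.3 94 [0.192 0.457 0.3  ] [0.268 0.593 0.31 ]
0.31 128 [0.187 0.459 0.31 ] [0.264 0.592 0.32 ]
0.32 102 [0.191 0.46  0.32 ] [0.265 0.59  0.33 ]
0.33 152 [0.207 0.461 0.33 ] [0.267 0.587 0.34 ]
```

View pics/s0g.png

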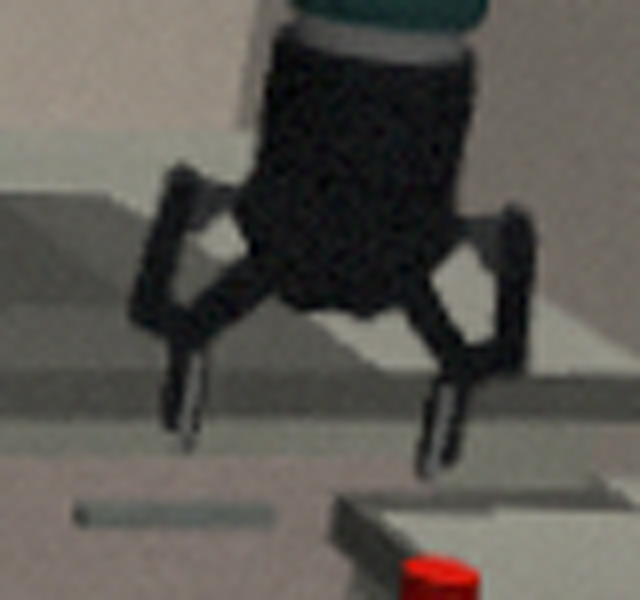

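Emit:
jog_arm --targets '[[0.04,[0,0,0],0],[0.04,[0.008,-0.018,0],0],[0.04,[0.017,-0.035,0],0],[0.04,[0.018,-0.037,0],0],[0.04,[0.018,-0.037,0],0],[0.04,[0.018,-0.037,0],0],[0.04,[0.018,-0.037,0],0],[0.04,[0.018,-0.037,0],0],[0.04,[0.017,-0.035,0],0],[0.04,[0.009,-0.018,0],0]]'

```text
clock: 5.65
position: [0.5571, 0.0024, 0.2003]
ee_rot: [0.693, -0.693, 0.142, -0.142]
contact_force: [-0.5, 0.3, -1.2]
width: 0.0439
```

Emit:
jog_arm --targets '[[0.04,[0,-0.001,-0.02],0],[0.04,[0,0,-0.03],0],[0.04,[0,0,-0.03],0],[0.04,[0,0,-0.02],0],[0.04,[0,0,0],0],[0.04,[0,0,0],0]]'

```text
clock: 6.4
position: [0.557, 0.0033, 0.1015]
ee_rot: [0.693, -0.693, 0.141, -0.142]
contact_force: [0.0, -1.1, -1.0]
width: 0.0439
```

```bash
python3 - <<'E'
from h import *
p,d=get_image('scene'); save('s3.png',cv2.resize(p[120:240,270:390],(600,600),interpolation=cv2.INTER_CUBIC)); W=cloud('scene',d)
m=np.zeros((400,640),bool); m[130:185,300:370]=1
hs=cv2.cvtColor(p,cv2.COLOR_RGB2HSV).astype(int); y=m&(abs(hs[...,0]-28)<10)&(hs[...,1]>120)&(W[...,2]>.07); P=W[y]; print(len(P),np.nanmin(P,0),np.nanmax(P,0),np.nanmedian(P,0))
E
```

```text
261 [ 0.52886601 -0.03939611  0.1145084 ] [0.58133829 0.02414803 0.1896924 ] [0.56806703 0.00172663 0.13372911]
```

View pics/s3.png

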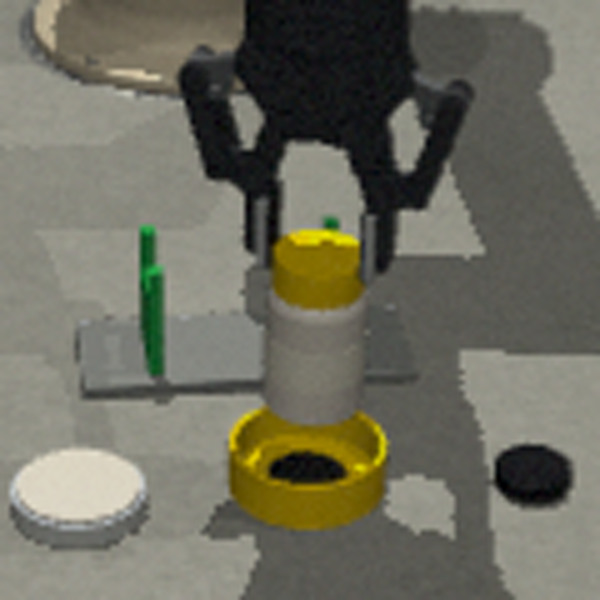

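Emit:
jog_arm --targets '[[0.04,[0,-0.001,-0.02],0],[0.04,[0,0,-0.015],0],[0.04,[0,0,-0.007],0],[0.04,[0,0,0],0],[0.04,[0,0,0],0]]'

```text
clock: 7.08
position: [0.5568, 0.002, 0.059]
ee_rot: [0.693, -0.693, 0.141, -0.142]
contact_force: [-0.9, 0.2, -1.1]
width: 0.0444
```

```bash
python3 - <<'E'
from h import *
p,d=get_image('scene'); save('s4.png',cv2.resize(p[120:240,270:390],(600,600),interpolation=cv2.INTER_CUBIC)); print(manip.get_state()['position'])
E
```

```text
[0.55668896 0.00202893 0.05903816]
```

View pics/s4.png

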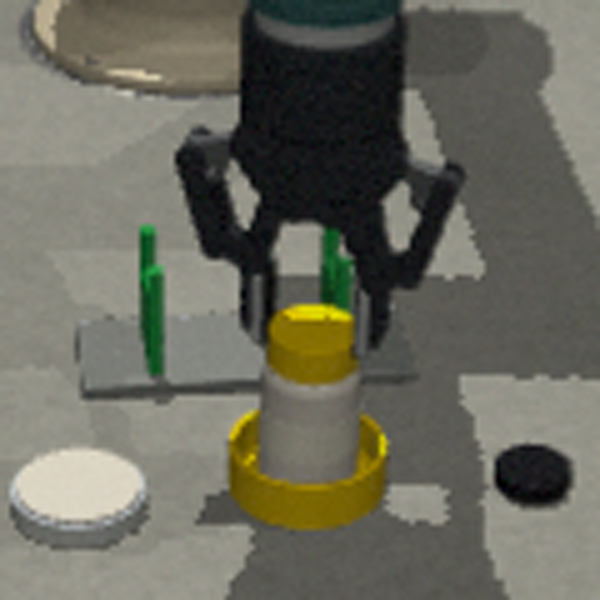

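Emit:
jog_arm --targets '[[0.04,[0,0,-0.002],0],[0.04,[0,0,0],0],[0.04,[0,0,0],0]]'

```text
clock: 7.5
position: [0.5573, 0.0017, 0.0582]
ee_rot: [0.693, -0.693, 0.141, -0.142]
contact_force: [-1.8, 0.0, 6.9]
width: 0.0437
```

Emit:
jog_arm --targets '[[0.055,[0,0,0],0],[0.07,[0,0,0],0],[0.08,[0,0,0],0],[0.085,[0,0,0.02],0],[0.085,[0,0,0.04],0],[0.085,[0,0,0.05],0],[0.085,[0,0,0.04],0],[0.085,[0,0,0],0]]'

```text
clock: 8.5
position: [0.5587, 0.0018, 0.2103]
ee_rot: [0.693, -0.693, 0.139, -0.144]
contact_force: [0.1, 0.9, 0.1]
width: 0.0851
```

```bash
python3 - <<'E'
from h import *
p,d=get_image('scene'); save('s5.png',cv2.resize(p[120:240,270:390],(600,600),interpolation=cv2.INTER_CUBIC)); print(manip.get_state()['position'])
W=cloud('scene',d)
m=np.zeros((400,640),bool); m[150:205,300:370]=1
hs=cv2.cvtColor(p,cv2.COLOR_RGB2HSV).astype(int); y=m&(abs(hs[...,0]-28)<10)&(hs[...,1]>120)&(W[...,2]>.07)&(W[...,0]>.5); P=W[y]; print(len(P),np.nanmin(P,0),np.nanmax(P,0),circ(P))
E
```

```text
[0.55717915 0.00195182 0.20798175]
255 [ 0.53253087 -0.02084351  0.07073043] [0.58371968 0.0246836  0.09432771] (array([0.5583, 0.0018]), 0.0258)
```

View pics/s5.png

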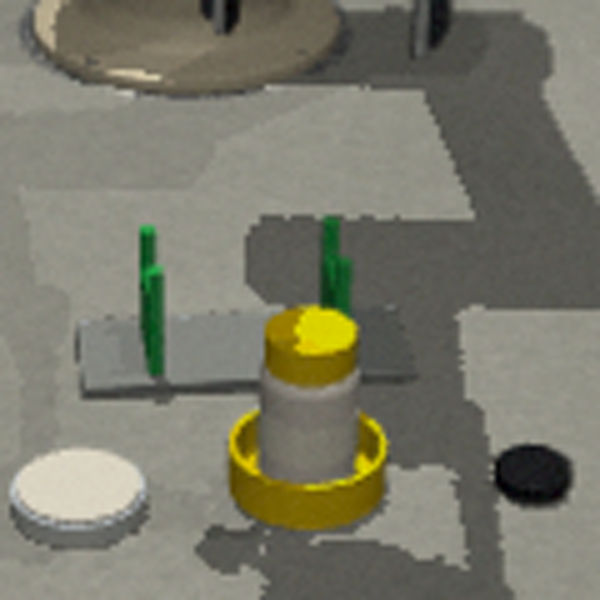

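Emit:
jog_arm --targets '[[0.085,[-0.01,-0.02,0],0],[0.085,[-0.015,-0.035,0],0],[0.085,[-0.017,-0.04,0],0],[0.085,[-0.017,-0.04,0],0],[0.085,[-0.017,-0.04,0],0],[0.085,[-0.017,-0.04,0],0],[0.085,[-0.017,-0.04,0],0],[0.085,[-0.016,-0.03,0],0],[0.085,[-0.01,-0.019,0],0],[0.08,[0,0,0],0]]'

```text
clock: 9.8
position: [0.4191, -0.3023, 0.2048]
ee_rot: [0.693, -0.692, 0.143, -0.141]
contact_force: [-0.0, -0.2, 0.5]
width: 0.0799
```

Emit:
jog_arm --targets '[[0.08,[0,0,-0.03],0],[0.08,[0,0,-0.04],0],[0.08,[0,0,-0.04],0],[0.08,[0,0,-0.04],0],[0.08,[0,0,-0.03],0],[0.08,[0,0,-0.015],0],[0.08,[0,0,0],0],[0.08,[0,0,0],0]]'

```text
clock: 10.8
position: [0.4213, -0.3024, 0.0126]
ee_rot: [-0.693, 0.693, -0.141, 0.142]
contact_force: [0.1, -0.1, -0.1]
width: 0.08
```

```bash
python3 - <<'E'
from h import *
p,d=get_image('scene'); save('s6.png',cv2.resize(p[110:230,150:270],(600,600),interpolation=cv2.INTER_CUBIC)); print(manip.get_state()['position'])
E
```

```text
[ 0.42135214 -0.30258087  0.01285601]
```

View pics/s6.png

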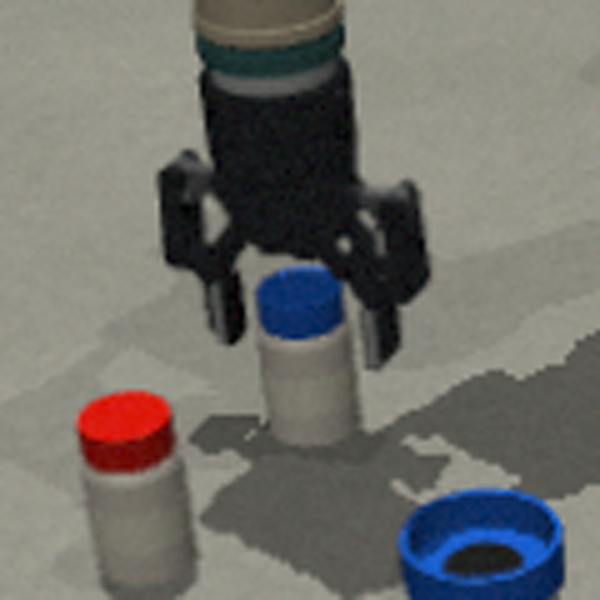

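Emit:
jog_arm --targets '[[0.044,[0,0,0],0],[0.044,[0,0,0],0],[0.044,[0,0,0],0],[0.044,[0,0,0],0],[0.044,[0,0,0],0],[0.044,[0,0,0],0],[0.044,[0,0,0.01],0],[0.044,[0,0,0.02],0],[0.044,[0,0,0],0],[0.044,[0,0,0],0]]'

```text
clock: 12.1
position: [0.4201, -0.3017, 0.0414]
ee_rot: [0.693, -0.693, 0.142, -0.141]
contact_force: [-0.4, -0.5, -0.5]
width: 0.0487
```

```bash
python3 - <<'E'
from h import *
p,d=get_image('scene'); save('s7.png',cv2.resize(p[110:230,150:270],(600,600),interpolation=cv2.INTER_CUBIC)); print(manip.get_state()['position'])
E
```

```text
[ 0.4198888  -0.30154226  0.0411437 ]
```

View pics/s7.png

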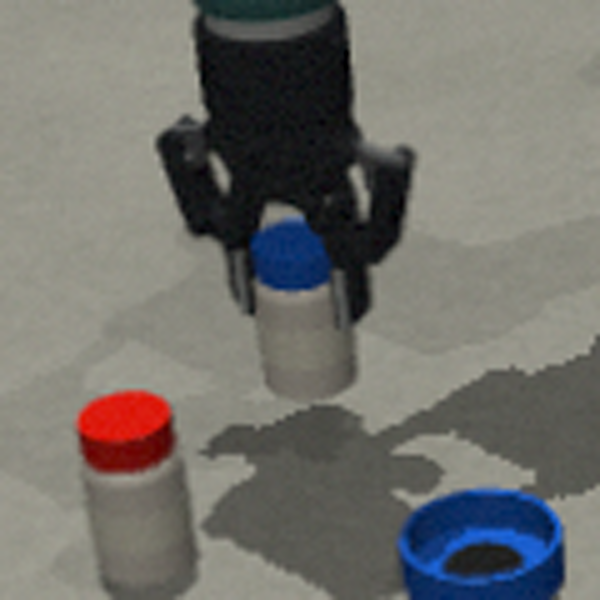

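Emit:
jog_arm --targets '[[0.044,[0,0,0.03],0],[0.044,[0.012,0.007,0.04],0],[0.044,[0.03,0.018,0],0],[0.044,[0.035,0.021,0],0],[0.044,[0.035,0.021,0],0],[0.044,[0.027,0.016,0],0],[0.044,[0.012,0.008,0],0],[0.044,[0,0,-0.02],0],[0.044,[0,0,-0.03],0],[0.044,[0,0,0],0]]'

```text
clock: 13.4
position: [0.5684, -0.2101, 0.059]
ee_rot: [0.693, -0.692, 0.144, -0.139]
contact_force: [0.2, -0.0, -1.3]
width: 0.0482
```

```bash
python3 - <<'E'
from h import *
p,d=get_image('scene'); save('s8.png',cv2.resize(p[120:240,190:310],(600,600),interpolation=cv2.INTER_CUBIC)); print(manip.get_state()['position'])
E
```

```text
[ 0.56986573 -0.21085199  0.06062383]
```

View pics/s8.png

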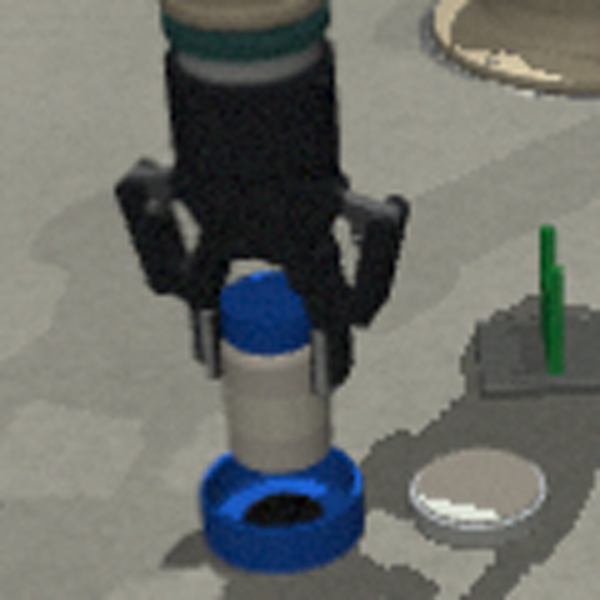

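Jar is upright over the blue cup (body bottom at about (245,213) full-frame); lowering.

Emit:
jog_arm --targets '[[0.044,[0.001,0,-0.02],0],[0.044,[0,0,-0.015],0],[0.044,[0,0,-0.006],0],[0.044,[0,0,-0.001],0],[0.044,[0,0,0],0],[0.044,[0,0,0],0]]'

```text
clock: 14.2
position: [0.5728, -0.2112, 0.0203]
ee_rot: [-0.693, 0.693, -0.141, 0.142]
contact_force: [-0.5, 0.1, -1.2]
width: 0.0482
```

Emit:
jog_arm --targets '[[0.044,[0,0,-0.002],0],[0.044,[0,0,0],0],[0.044,[0,0,0],0]]'

```text
clock: 14.58
position: [0.5729, -0.2112, 0.0188]
ee_rot: [-0.693, 0.693, -0.141, 0.142]
contact_force: [0.2, 0.9, 5.6]
width: 0.0486
```

Emit:
jog_arm --targets '[[0.058,[0,0,0],0],[0.07,[0,0,0],0],[0.08,[0,0,0],0],[0.08,[0,0,0.02],0],[0.08,[0,0,0.04],0],[0.08,[0,0,0.05],0],[0.08,[0,0,0.05],0],[0.08,[0,0,0.02],0],[0.08,[0,0,0],0]]'

```text
clock: 15.7
position: [0.5734, -0.2115, 0.1995]
ee_rot: [-0.692, 0.693, -0.14, 0.143]
contact_force: [-0.2, 0.5, -0.2]
width: 0.0801
```

Emit:
jog_arm --targets '[[0.08,[-0.003,-0.017,0],0],[0.08,[-0.006,-0.033,0],0],[0.08,[-0.008,-0.04,0],0],[0.08,[-0.008,-0.04,0],0],[0.08,[-0.005,-0.025,0],0],[0.08,[-0.002,-0.012,0],0],[0.08,[0,0,0],0],[0.08,[0,0,0],0]]'

```text
clock: 16.7
position: [0.5407, -0.3767, 0.1977]
ee_rot: [0.693, -0.693, 0.141, -0.141]
contact_force: [0.6, 0.1, 1.2]
width: 0.0795
```

```bash
python3 - <<'E'
from h import *
p,d=get_image('scene'); save('s9.png',p[:,:]); print(manip.get_state()['position'])
W=cloud('scene',d); hs=cv2.cvtColor(p,cv2.COLOR_RGB2HSV).astype(int)
m=(abs(hs[...,0]-112)<12)&(hs[...,1]>120)&(abs(W[...,2]-.085)<.015)&(np.hypot(W[...,0]-.572,W[...,1]+.21)<.05)
P=W[m]; print(circ(P),P.max(0))
m=(np.minimum(hs[...,0],180-hs[...,0])<12)&(hs[...,1]>120)&(abs(W[...,2]-.078)<.015)&(np.hypot(W[...,0]-.54,W[...,1]+.378)<.05)
P=W[m]; print(circ(P),P.max(0))
E
```

```text
[ 0.54078406 -0.37661558  0.19785353]
(array([ 0.5743, -0.2094]), 0.0254) [ 0.59785415 -0.18903096  0.09404634]
(array([ 0.5399, -0.3789]), 0.0254) [ 0.56480271 -0.35656515  0.08872228]
```

View pics/s9.png

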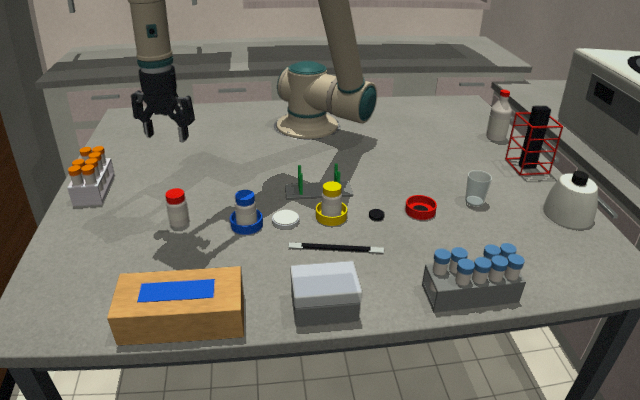

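Emit:
jog_arm --targets '[[0.08,[-0.001,-0.002,-0.03],0],[0.08,[0,0,-0.04],0],[0.08,[0,0,-0.04],0],[0.08,[0,0,-0.04],0],[0.08,[0,0,-0.025],0],[0.08,[0,0,-0.011],0],[0.08,[0,0,0],0],[0.08,[0,0,0],0]]'

```text
clock: 17.75
position: [0.5404, -0.3805, 0.0132]
ee_rot: [-0.692, 0.693, -0.14, 0.142]
contact_force: [-0.7, 0.6, -0.2]
width: 0.0802
```

Emit:
jog_arm --targets '[[0.044,[0,0,0],0],[0.044,[0,0,0],0],[0.044,[0,0,0],0],[0.044,[0,0,0],0],[0.044,[0,0,0],0],[0.044,[0,0,0],0]]'

```text
clock: 18.5
position: [0.54, -0.3806, 0.013]
ee_rot: [-0.692, 0.693, -0.141, 0.142]
contact_force: [-0.7, 0.9, 6.2]
width: 0.0486
```

Emit:
jog_arm --targets '[[0.044,[0,0,0.02],0],[0.044,[0,0,0.04],0],[0.044,[0,0,0.05],0],[0.044,[0,0,0.05],0],[0.044,[0,0,0.03],0],[0.044,[0,0,0],0],[0.044,[0,0,0],0]]'

```text
clock: 19.38
position: [0.5385, -0.3792, 0.1996]
ee_rot: [0.693, -0.692, 0.143, -0.14]
contact_force: [0.2, -0.7, -1.6]
width: 0.0485
```

```bash
python3 - <<'E'
from h import *
p,d=get_image('scene'); save('s10.png',cv2.resize(p[60:200,100:240],(600,600),interpolation=cv2.INTER_CUBIC)); print(manip.get_state()['position'])
E
```

```text
[ 0.53830518 -0.37908423  0.19915082]
```

View pics/s10.png

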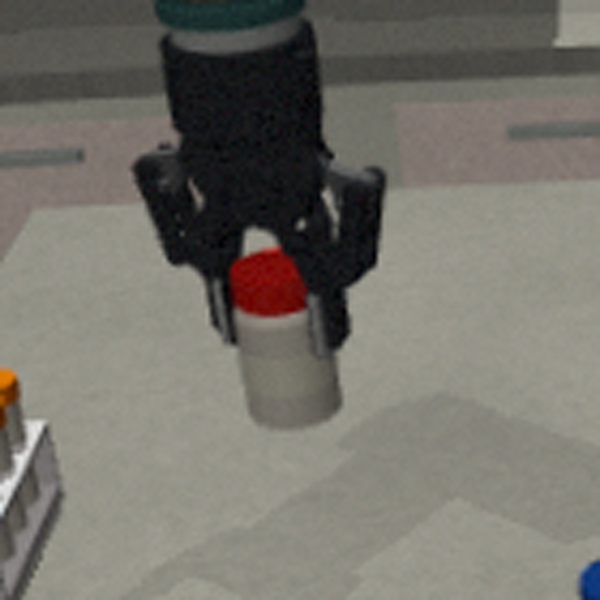

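Emit:
jog_arm --targets '[[0.044,[0.001,0.015,0],0],[0.044,[0.001,0.03,0],0],[0.044,[0.001,0.035,0],0],[0.044,[0.001,0.035,0],0],[0.044,[0.001,0.035,0],0],[0.044,[0.001,0.035,0],0],[0.044,[0.001,0.035,0],0],[0.044,[0.001,0.035,0],0],[0.044,[0.001,0.035,0],0],[0.044,[0.001,0.035,0],0]]'

```text
clock: 20.68
position: [0.548, -0.0516, 0.2015]
ee_rot: [0.693, -0.693, 0.141, -0.141]
contact_force: [0.3, -0.2, -1.1]
width: 0.0486
```

Emit:
jog_arm --targets '[[0.044,[0.001,0.035,0],0],[0.044,[0.001,0.035,0],0],[0.044,[0.001,0.035,0],0],[0.044,[0.001,0.035,0],0],[0.044,[0.001,0.035,0],0],[0.044,[0.001,0.035,0],0],[0.044,[0.001,0.035,0],0],[0.044,[0.001,0.03,0],0],[0.044,[0.001,0.014,0],0],[0.044,[0,0,0],0]]'

```text
clock: 21.92
position: [0.5573, 0.235, 0.2015]
ee_rot: [-0.693, 0.693, -0.141, 0.14]
contact_force: [-0.7, 0.2, -1.4]
width: 0.0486
```

Emit:
jog_arm --targets '[[0.044,[0,0,-0.03],0],[0.044,[0,0,-0.04],0],[0.044,[0,0,-0.04],0],[0.044,[0,0,-0.03],0],[0.044,[0,0,0],0],[0.044,[0,0,0],0]]'

```text
clock: 22.68
position: [0.5594, 0.2336, 0.063]
ee_rot: [0.693, -0.692, 0.141, -0.142]
contact_force: [-0.8, 0.1, -0.4]
width: 0.0484
```

```bash
python3 - <<'E'
from h import *
p,d=get_image('scene'); save('s11.png',cv2.resize(p[110:230,360:500],(700,600),interpolation=cv2.INTER_CUBIC)); print(manip.get_state()['position'])
E
```

```text
[0.55976955 0.23390641 0.06348572]
```

View pics/s11.png

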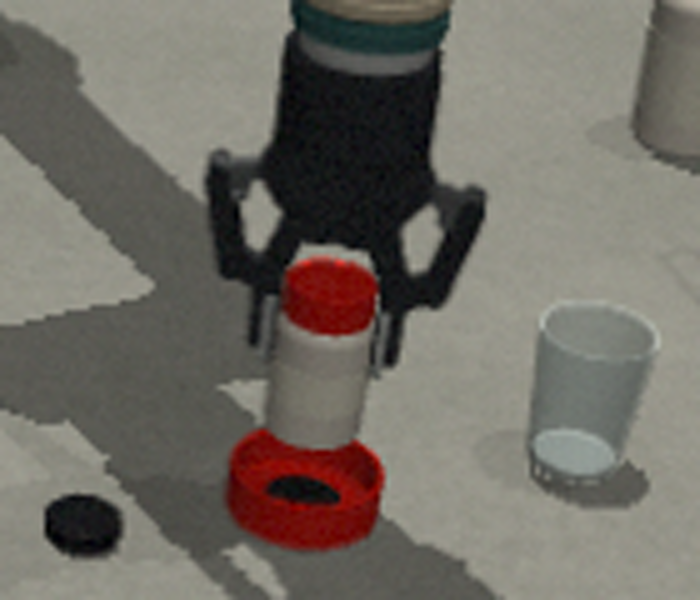

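Emit:
jog_arm --targets '[[0.044,[0.001,0,-0.02],0],[0.044,[0,0,-0.015],0],[0.044,[0,0,-0.007],0],[0.044,[0,0,-0.001],0],[0.044,[0,0,0],0],[0.044,[0,0,0],0]]'

```text
clock: 23.48
position: [0.5597, 0.2342, 0.0191]
ee_rot: [0.693, -0.693, 0.141, -0.142]
contact_force: [-0.3, 0.6, -0.3]
width: 0.0486
```

Emit:
jog_arm --targets '[[0.044,[0,0,-0.001],0],[0.044,[0,0,0],0],[0.044,[0,0,0],0]]'

```text
clock: 23.85
position: [0.5598, 0.2342, 0.019]
ee_rot: [0.693, -0.693, 0.141, -0.142]
contact_force: [-2.1, -0.4, 5.9]
width: 0.0481
```

Emit:
jog_arm --targets '[[0.058,[0,0,0],0],[0.07,[0,0,0],0],[0.08,[0,0,0],0],[0.08,[0,0,0.02],0],[0.08,[0,0,0.04],0],[0.08,[0,0,0.05],0],[0.08,[0,0,0.05],0],[0.08,[0,0,0.02],0],[0.06,[0,0,0],0]]'

```text
clock: 24.98
position: [0.5605, 0.2343, 0.1995]
ee_rot: [0.694, -0.692, 0.14, -0.143]
contact_force: [0.2, -0.1, -0.3]
width: 0.0638
```

Emit:
jog_arm --targets '[[0.05,[0.013,-0.024,0],-0.137],[0.04,[0.013,-0.024,0],-0.138],[0.03,[0.013,-0.024,0],-0.137],[0.03,[0.013,-0.024,0],-0.138],[0.03,[0.013,-0.024,0],-0.137],[0.03,[0.013,-0.024,0],-0.138],[0.03,[0.013,-0.024,0],-0.137],[0.03,[0.013,-0.024,0],-0.138],[0.03,[0.013,-0.024,0],-0.137],[0.03,[0.013,-0.024,0],-0.137]]'

```text
clock: 26.22
position: [0.6888, -0.0067, 0.195]
ee_rot: [0.444, -0.446, 0.551, -0.549]
contact_force: [0.1, 0.1, 0.2]
width: 0.0299
```

Emit:
jog_arm --targets '[[0.03,[0,0,-0.03],0],[0.03,[0,0,-0.04],0],[0.03,[0,0,-0.04],0],[0.03,[0,0,-0.02],0],[0.03,[0,0,0],0],[0.03,[0,0,0],0]]'

```text
clock: 26.98
position: [0.6896, -0.006, 0.0676]
ee_rot: [-0.446, 0.446, -0.549, 0.549]
contact_force: [0.2, 0.2, 0.5]
width: 0.03
```

```bash
python3 - <<'E'
from h import *
from scipy.spatial.transform import Rotation as R
p,d=get_image('scene'); save('s12.png',cv2.resize(p[110:290,230:450],(733,600),interpolation=cv2.INTER_CUBIC)); s=manip.get_state();print(s['position'],s['qpos'])
q=s['ee_rot']; M=R.from_quat(q[[1,2,3,0]]).as_matrix(); print(M.round(3))
W=cloud('scene',d); z=W[...,2]; 
g=(np.hypot(W[...,0]-s['position'][0],W[...,1]-s['position'][1])<.05)&(z>.03); P=W[g]; print('tip z',np.percentile(P[:,2],[0,.5,1,2,4]))
hs=cv2.cvtColor(p,cv2.COLOR_RGB2HSV).astype(int)
for n,c,h in(('r',(.561,.235),0),('y',(.559,.001),28)):
    dh=abs(hs[...,0]-h); m=(np.minimum(dh,180-dh)<12)&(hs[...,1]>120)&(abs(z-.085)<.015)&(np.hypot(W[...,0]-c[0],W[...,1]-c[1])<.05); P=W[m]; print(n,circ(P))
E
```

```text
[ 0.69004091 -0.0060219   0.06837327] [-1.09461841e-01  5.38703962e-01  1.43822235e+00 -9.74356883e-06
  1.16328976e+00  9.64820070e-02]
[[-0.204  0.001  0.979]
 [-0.979 -0.    -0.204]
 [-0.    -1.     0.001]]
tip z [0.09077897 0.10217298 0.11037202 0.13805639 0.17999945]
r (array([0.56  , 0.2345]), 0.0256)
y (array([ 0.5587, -0.0077]), 0.0226)
```

View pics/s12.png

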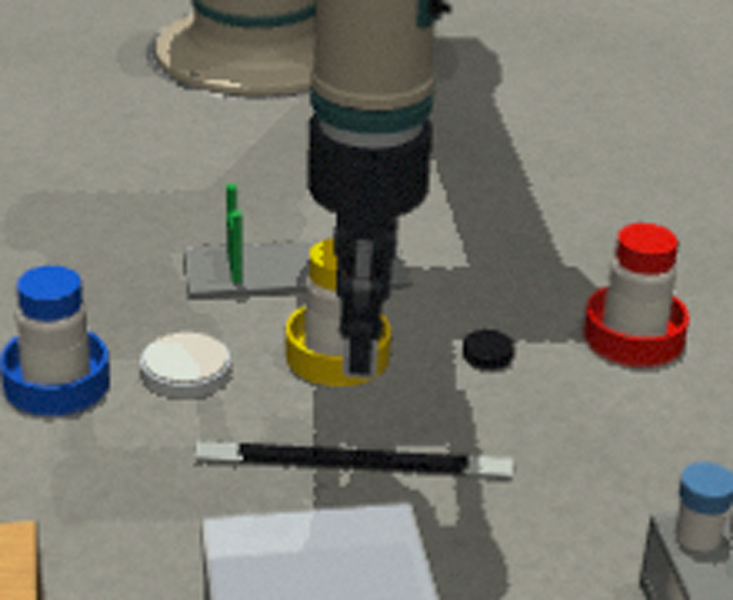

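Emit:
jog_arm --targets '[[0.03,[0,-0.001,-0.03],0],[0.03,[0,0,-0.025],0],[0.03,[0,0,-0.013],0],[0.03,[0,0,0],0],[0.03,[0,0,0],0]]'

```text
clock: 27.65
position: [0.6905, -0.0071, 0.0011]
ee_rot: [-0.447, 0.445, -0.548, 0.549]
contact_force: [0.5, 0.0, -0.1]
width: 0.0299
```

```bash
python3 - <<'E'
from h import *
p,d=get_image('scene'); save('s13.png',cv2.resize(p[170:280,280:400],(654,600),interpolation=cv2.INTER_CUBIC)); s=manip.get_state();print(s['position'])
W=cloud('scene',d); z=W[...,2]; 
g=(np.hypot(W[...,0]-s['position'][0],W[...,1]-s['position'][1])<.04)&(z>.014); P=W[g]; print('tip z',len(P),np.percentile(P[:,2],[0,.5,1,2,4]))
E
```

```text
[ 0.69055532 -0.00705512  0.00117307]
tip z 4645 [0.02494023 0.03531066 0.04184929 0.05395881 0.1192773 ]
```

View pics/s13.png

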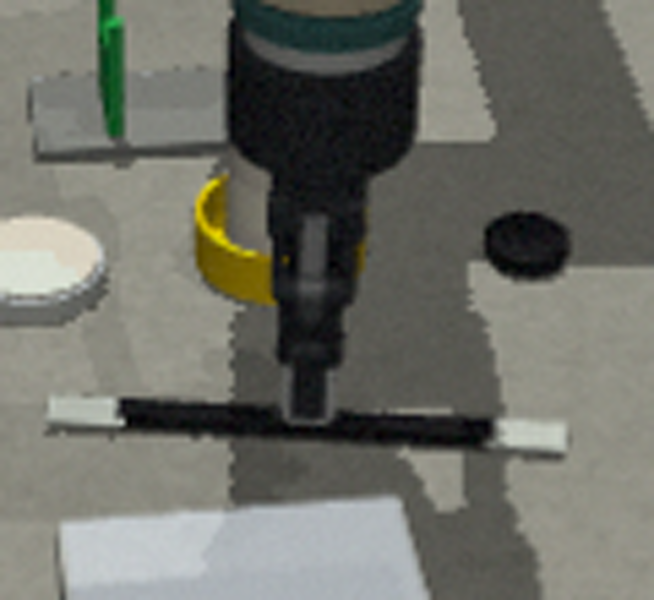

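Emit:
jog_arm --targets '[[0.03,[0,0,-0.01],0],[0.03,[0,0,-0.005],0],[0.03,[0,0,-0.002],0],[0.03,[0,0,0],0],[0.03,[0,0,0],0]]'

```text
clock: 28.32
position: [0.6896, -0.007, -0.0172]
ee_rot: [-0.446, 0.446, -0.549, 0.549]
contact_force: [0.3, -0.6, 0.3]
width: 0.0299
```

Emit:
jog_arm --targets '[[0.03,[0,0,-0.001],0],[0.005,[0,0,0],0],[0.005,[0,0,0],0],[0.005,[0,0,0],0],[0.005,[0,0,0],0],[0.005,[0,0,0],0]]' --force 40

```text
clock: 29.08
position: [0.6896, -0.007, -0.0181]
ee_rot: [-0.446, 0.446, -0.549, 0.549]
contact_force: [-0.0, 0.2, 2.4]
width: 0.0103
```

Emit:
jog_arm --targets '[[0.005,[0,0,0.01],0],[0.005,[0,0,0.02],0],[0.005,[0,0,0.03],0],[0.005,[0,0,0.04],0],[0.005,[0,0,0.02],0],[0.005,[0,0,0],0],[0.005,[0,0,0],0]]'

```text
clock: 29.95
position: [0.6885, -0.0069, 0.1007]
ee_rot: [0.445, -0.446, 0.549, -0.548]
contact_force: [-0.7, 0.2, -0.6]
width: 0.0102
```

```bash
python3 - <<'E'
from h import *
p,d=get_image('scene'); save('s14.png',cv2.resize(p[130:280,260:420],(640,600),interpolation=cv2.INTER_CUBIC)); s=manip.get_state();print(s['position'],s['width'])
W=cloud('scene',d);np.savez('s14.npz',p=p,W=W)
E
```

```text
[ 0.688308   -0.00688962  0.10022858] 0.010484957183766103
```

View pics/s14.png

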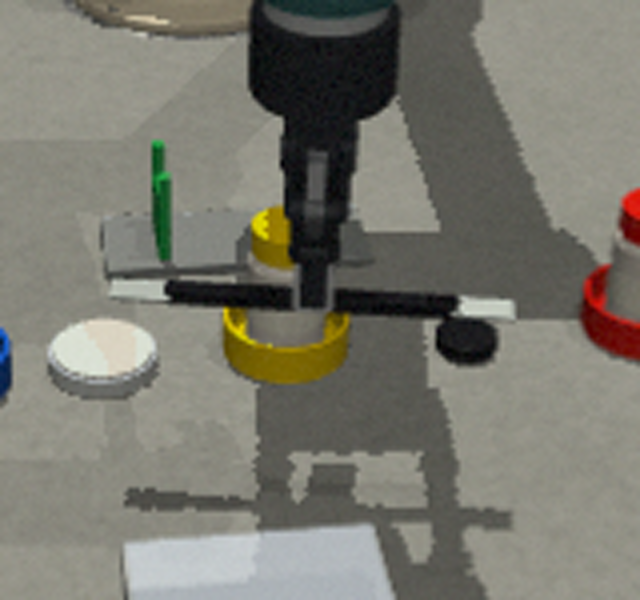

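```bash
python3 - <<'E'
from h import *
D=np.load('s14.npz');W=D['W'];p=D['p'];z=W[...,2]
hs=cv2.cvtColor(p,cv2.COLOR_RGB2HSV).astype(int)
m=(abs(z-.123)<.02)&(W[...,0]>.6)&(W[...,0]<.76)&(abs(W[...,1])<.15); P=W[m]; 
P=P[(abs(P[:,1]+.007)>.02)]; print(len(P))
c=P.mean(0);u,s,v=np.linalg.svd(P-c,full_matrices=0);t=(P-c)@v[0]; print(c,v[0],np.percentile(t,[0,1,99,100]),'mid',c+v[0]*(t.min()+t.max())/2, np.ptp(t))
E
```

```text
482
[ 0.69165468 -0.00702309  0.12617222] [2.03761447e-01 9.79020551e-01 1.82880653e-04] [-0.11063762 -0.10818539  0.10746342  0.10941853] mid [ 0.69153048 -0.00761985  0.12617211] 0.22005614955153835
```

Emit:
jog_arm --targets '[[0.005,[0,0,0.02],0],[0.005,[0,0,0.03],0.03],[0.005,[-0.025,-0.001,0],0.03],[0.005,[-0.04,-0.001,0],0.03],[0.005,[-0.04,-0.001,0],0.03],[0.005,[-0.04,-0.001,0],0.03],[0.005,[-0.04,-0.001,0],0.03],[0.005,[-0.04,-0.001,0],0.026],[0.005,[-0.02,-0.0015,0],0],[0.005,[-0.009,0,0],0]]'

```text
clock: 31.25
position: [0.4349, -0.0146, 0.1514]
ee_rot: [-0.5, 0.5, -0.5, 0.5]
contact_force: [1.6, -0.7, -1.5]
width: 0.0108
```

Emit:
jog_arm --targets '[[0.005,[0,0,-0.02],0],[0.005,[0,0,-0.03],0],[0.005,[0,0,-0.02],0],[0.005,[0,0,0],0],[0.005,[0,0,0],0]]'

```text
clock: 31.88
position: [0.4369, -0.0147, 0.0822]
ee_rot: [-0.5, 0.5, -0.5, 0.5]
contact_force: [0.1, -0.9, -0.6]
width: 0.0102
```

```bash
python3 - <<'E'
from h import *
from scipy.spatial.transform import Rotation as R
p,d=get_image('scene'); save('s15.png',cv2.resize(p[110:220,250:400],(800,587),interpolation=cv2.INTER_CUBIC)); s=manip.get_state();print(s['position'],s['width'])
q=s['ee_rot']; M=R.from_quat(q[[1,2,3,0]]).as_matrix(); print(M[:,2].round(3))
W=cloud('scene',d);z=W[...,2]
m=(abs(z-s['position'][2]-.024)<.015)&(abs(W[...,0]-.435)<.02)&(abs(W[...,1])<.15); P=W[m];P=P[(abs(P[:,1]+.015)>.02)]
c=P.mean(0);u,s,v=np.linalg.svd(P-c,full_matrices=0);t=(P-c)@v[0]; print(len(P),c,v[0],'mid',c+v[0]*(t.min()+t.max())/2, np.ptp(t))
p,d=get_image('top'); save('t15.png',cv2.resize(p[210:290,260:390],(800,492),interpolation=cv2.INTER_CUBIC))
E
```

```text
[ 0.43687662 -0.01471517  0.08249913] 0.010330301018213382
[ 1.    -0.     0.002]
316 [ 0.44029386 -0.01721585  0.1076903 ] [-1.59817117e-04  9.99988948e-01  4.69882437e-03] mid [ 0.44029355 -0.0152581   0.1076995 ] 0.2186792820071376
```

View pics/s15.png

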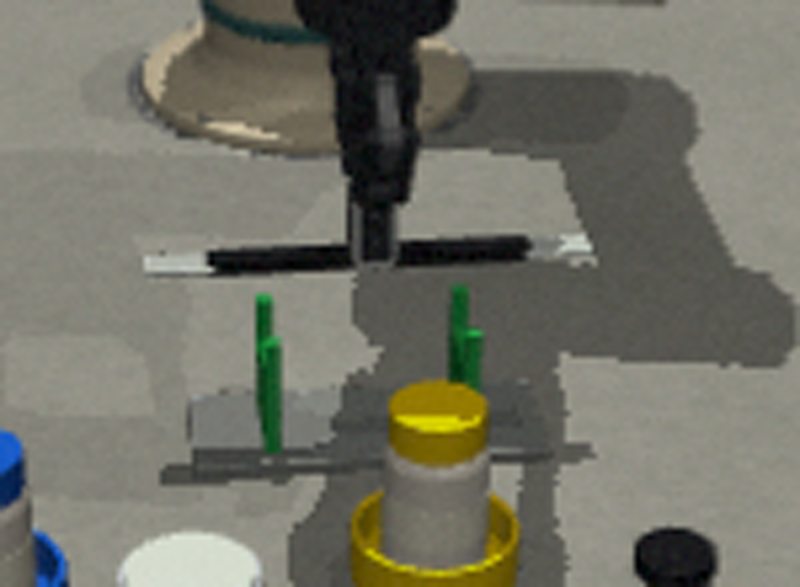

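View pics/t15.png

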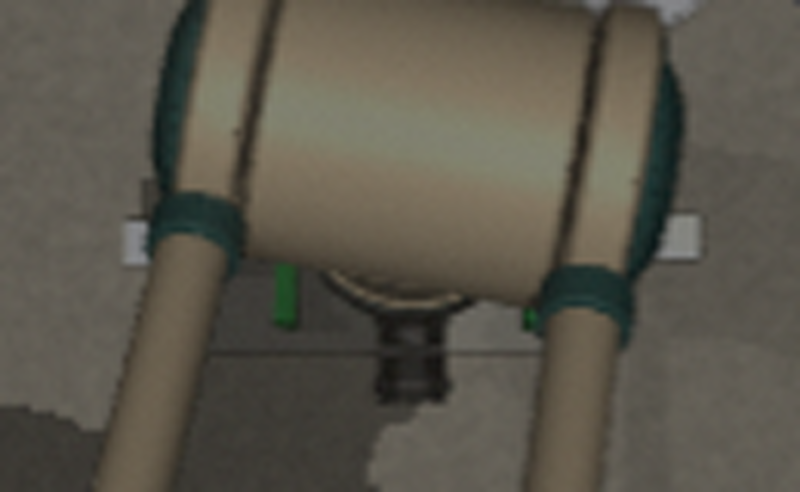

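Emit:
jog_arm --targets '[[0.005,[-0.001,0,-0.02],0],[0.005,[0,0,-0.015],0],[0.005,[0,0,-0.007],0],[0.005,[0,0,-0.003],0],[0.005,[0,0,0],0],[0.005,[0,0,0],0]]'

```text
clock: 32.72
position: [0.4349, -0.0146, 0.0372]
ee_rot: [-0.5, 0.5, -0.5, 0.5]
contact_force: [0.4, 0.3, -0.2]
width: 0.0105
```

Emit:
jog_arm --targets '[[0.005,[0,0,-0.002],0],[0.005,[0,0,-0.0015],0],[0.005,[0,0,0],0],[0.005,[0,0,0],0]]'

```text
clock: 33.22
position: [0.4344, -0.0145, 0.0332]
ee_rot: [-0.5, 0.5, -0.5, 0.5]
contact_force: [0.1, -0.4, -0.4]
width: 0.0105
```

```bash
python3 - <<'E'
from h import *
p,d=get_image('scene'); save('s16.png',cv2.resize(p[110:220,250:400],(800,587),interpolation=cv2.INTER_CUBIC)); s=manip.get_state();print(s['position'],s['contact_force'])
E
```

```text
[ 0.43442732 -0.01450104  0.03322633] [ 0.71555712  0.63602039 -1.57481714]
```

View pics/s16.png

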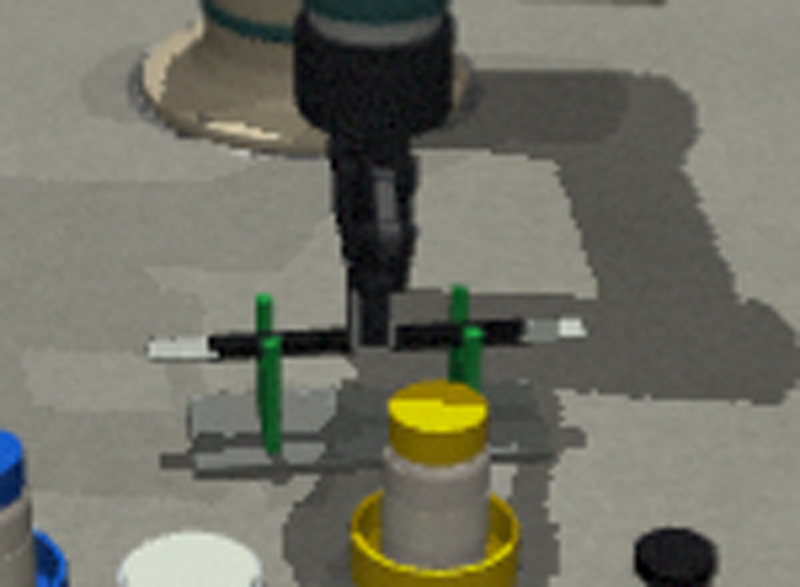

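Spatula sits between the prongs in both notches (forks at about (300,175) and (338,172) full-frame); lower the last millimetre until contact.

Emit:
jog_arm --targets '[[0.005,[0,0,-0.001],0],[0.005,[0,0,0],0],[0.005,[0,0,0],0]]'

```text
clock: 33.65
position: [0.4344, -0.0145, 0.0322]
ee_rot: [-0.5, 0.5, -0.5, 0.5]
contact_force: [0.3, -0.1, -2.1]
width: 0.0108
```

Emit:
jog_arm --targets '[[0.005,[0,0,-0.001],0],[0.005,[0,0,0],0],[0.005,[0,0,0],0]]'

```text
clock: 34.02
position: [0.4345, -0.0145, 0.0318]
ee_rot: [-0.5, 0.5, -0.5, 0.5]
contact_force: [-0.6, 0.3, 5.7]
width: 0.0103
```

Contact. Release gently and rise.

Emit:
jog_arm --targets '[[0.015,[0,0,0],0],[0.02,[0,0,0],0],[0.03,[0,0,0],0],[0.03,[0,0,0],0],[0.03,[0,0,0.01],0],[0.03,[0,0,0.02],0],[0.03,[0,0,0.03],0],[0.03,[0,0,0.04],0],[0.03,[0,0,0.04],0],[0.03,[0,0,0.04],0]]'

```text
clock: 35.28
position: [0.4342, -0.0145, 0.2133]
ee_rot: [-0.5, 0.5, -0.5, 0.5]
contact_force: [1.0, -0.0, -0.1]
width: 0.03
```

Emit:
jog_arm --targets '[[0.03,[0,0.03,0.02],0],[0.03,[0,0.04,0],0],[0.03,[0,0.04,0],0],[0.03,[0,0.04,0],0],[0.03,[0,0.04,0],0],[0.03,[0,0.04,0],0],[0.03,[0,0.02,0],0],[0.03,[0,0,0],0],[0.03,[0,0,0],0]]'

```text
clock: 36.4
position: [0.4342, 0.2348, 0.2315]
ee_rot: [-0.5, 0.5, -0.5, 0.5]
contact_force: [-0.6, -0.3, -0.4]
width: 0.0302
```

```bash
python3 - <<'E'
from h import *
H={'r':0,'y':28,'b':112}
for n in('scene','top'):
    p,d=get_image(n); save(n+'17.png',p); W=cloud(n,d);z=W[...,2]
    hs=cv2.cvtColor(p,cv2.COLOR_RGB2HSV).astype(int)
    for k,c in(('r',(.561,.235)),('y',(.559,.001)),('b',(.572,-.2105))):
        dh=abs(hs[...,0]-H[k]); m=(np.minimum(dh,180-dh)<12)&(hs[...,1]>120)&(abs(z-.085)<.013)&(np.hypot(W[...,0]-c[0],W[...,1]-c[1])<.045); P=W[m]; print(n,k,len(P),len(P) and (circ(P),np.percentile(P[:,2],95)))
    m=(abs(z-.058)<.02)&(abs(W[...,0]-.435)<.02)&(abs(W[...,1])<.15)&~((abs(hs[...,0]-60)<25)&(hs[...,1]>80)); P=W[m]
    if len(P)>30:
        c=P.mean(0);u,s,v=np.linalg.svd(P-c,full_matrices=0);t=(P-c)@v[0]; print('spat',len(P),c,v[0],'mid',c+v[0]*(t.min()+t.max())/2, np.ptp(t))
    b=spot_point('beaker',n); print([(r['score'],r['position']) for r in b[:1]])
print(manip.get_state()['position'])
E
```

```text
scene r 228 ((array([0.5595, 0.2349]), 0.0254), np.float64(0.09314730291787121))
scene y 252 ((array([0.5558, 0.    ]), 0.0264), np.float64(0.09286537738602854))
scene b 261 ((array([ 0.5745, -0.2089]), 0.0244), np.float64(0.09295195923949606))
spat 323 [ 0.4378881  -0.01573673  0.05758094] [ 3.62235820e-03 -9.99993179e-01  7.21121537e-04] mid [ 0.43788205 -0.0140685   0.05757974] 0.2186773232421474
[(0.95, [474.5, 200.8])]
top r 297 ((array([0.559 , 0.2357]), 0.0231), np.float64(0.09440610918190746))
top y 285 ((array([0.557 , 0.0013]), 0.023), np.float64(0.09408023718537492))
top b 275 ((array([ 0.5726, -0.2093]), 0.0231), np.float64(0.09470858145995284))
spat 529 [ 0.43558327 -0.0149996   0.05838188] [-7.97596380e-04 -9.99999232e-01  9.48452635e-04] mid [ 0.43558263 -0.01580103  0.05838264] 0.21832137859374523
[(0.57, [321.2, 204.2])]
[0.43447363 0.23466327 0.23139951]
```

View pics/scene17.png

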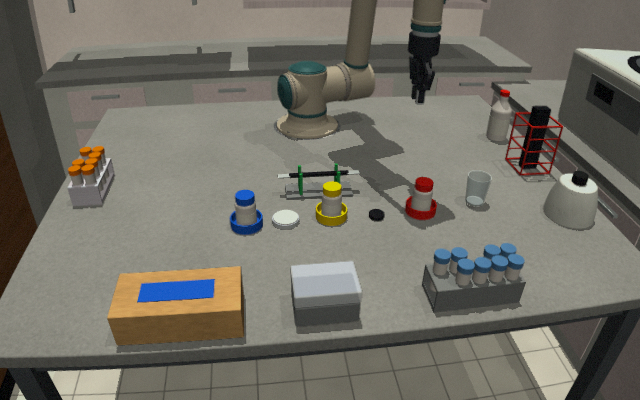

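View pics/top17.png

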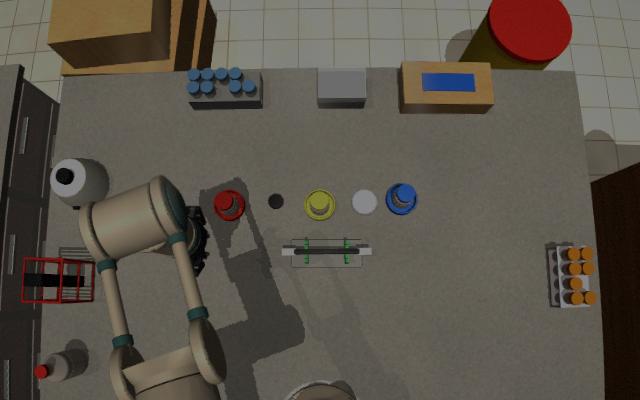

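All three jars stand in their cups: red about (423,195), yellow (331,200) and blue (246,210). The spatula lies level across both forks around (318,175), the beaker is unmoved at (478,190), and the arm is clear.

```bash
python3 -c "
from rig import sign_off
print(sign_off())"
```

```text
the job is handed in; nothing more can be done
None
```

The job is handed in: all three jars stand in the cups of their colour, and the spatula lies across both forks of the drip stand. No verdict was reported; these are my own last camera checks, at 36 s of the 99 s allowed.

- **Jars:** each is within about 4 mm of its cup's centre. Cap tops measure 93–95 mm against the 91 mm expected. The same cameras also read the caps 1–4 mm high when the jars stood on the bench, so this fits jars seated on the cup floor. The pictures show them upright; I did not measure their tilt.
- **Spatula:** it is level within about 1 mrad and aligned with the stand within about 4 mrad. Its middle is within about 1 mm along and 3 mm across of the stand centre. I took its underside as about 50 mm from the tool height at contact, not from a camera.
- **Beaker:** it was never approached. The scene picture shows it standing in the same place, and the detector's point is within about 3 px of the first one. In the top view the arm partly hid it and the detector gave a false hit on the yellow cup, so I discarded that reading.

**Disagreement with the tool description:** the real fingertips sit about 24–38 mm behind the reported TCP, depending on opening, where the text says 17 mm ahead. I found this after the first grasp, which held the yellow jar only by the top of its cap, and it was placed that way safely. I corrected the heights for everything after that.

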